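# Refit the matching covers on two terminal boxes

### The job

Put each terminal box's own cover back on, blue on blue and orange on orange: slant the cover so that its tongue goes in under the lip at the box's low end, then swing it down and press until the sprung catch in the back panel snaps over it and it lies flat and fully home. Each box sits somewhere along the slots of its plate, so feel for the end of it. Leave the green spare cover and the other things on the bench where they are.

Things in the scene. Friction and masses are not known exactly. Their poses are not given: they have to be found in the camera images.
- cover_blue: blue plastic cover, flat plate 84 x 66 x 5 mm, 80 g. Origin: centre of its underside; z up, x along the length to the square back edge (x = +42). From x = -42 to -30 it narrows to a tongue, 50 mm wide, 3.5 mm thick, flush below. A black grip rib stands on top: 12 mm wide (y), 44 mm long (along x, centred), its top 29 mm above the underside
- cover_blue_tongue (a point): middle of the tongue's tip edge, underside, of the blue cover (x = -42 in the cover's frame); axes as the cover's
- cover_blue_back (a point): middle of the back edge, underside, of the blue cover (x = +42); axes as the cover's
- plate_blue: steel plate 130 x 112 x 5 mm that carries the open blue terminal box (about 100 x 80 mm). Origin: centre of its underside; z up, x as the box's, from its low lipped wall to its tall back panel. The box is held through slots: it sits square and centred across (y), but up to 9 mm forward or back of the middle along x, which no reading tells: look or feel for it
- plate_blue_mid (a point): point over the middle of the blue box's plate, at the height of the box's ledges, 39 mm above the bench: where the cover's origin would belong if the box sat in the middle of its slots. Axes as the plate's. The ledges carry the cover at y = 29 to 35.5 mm and mirrored, between cheeks 6 mm higher; between the ledges the box is empty to 14 mm below them
- box_blue_catch (a joint): white sprung catch in the blue box's back panel, 0 = out, m. From the box's own centre: low wall's inner face x = -42.75 mm, its lip (56 wide, 5 thick) reaches in to x = -33.75, underside 6.5 above the ledges; back panel x = +42.75, top 34 above them; nose 32 wide, 12 high, centred 11.6 above them, sticks in 3.5, yields backward at 1 to 2 N and springs out over the cover
- cover_orange: orange plastic cover, flat plate 84 x 66 x 5 mm, 80 g. Origin: centre of its underside; z up, x along the length to the square back edge (x = +42). From x = -42 to -30 it narrows to a tongue, 50 mm wide, 3.5 mm thick, flush below. A black grip rib stands on top: 12 mm wide (y), 44 mm long (along x, centred), its top 29 mm above the underside
- cover_orange_tongue (a point): middle of the tongue's tip edge, underside, of the orange cover (x = -42 in the cover's frame); axes as the cover's
- cover_orange_back (a point): middle of the back edge, underside, of the orange cover (x = +42); axes as the cover's
- plate_orange: steel plate 130 x 112 x 5 mm that carries the open orange terminal box (about 100 x 80 mm). Origin: centre of its underside; z up, x as the box's, from its low lipped wall to its tall back panel. The box is held through slots: it sits square and centred across (y), but up to 9 mm forward or back of the middle along x, which no reading tells: look or feel for it
- plate_orange_mid (a point): point over the middle of the orange box's plate, at the height of the box's ledges, 39 mm above the bench: where the cover's origin would belong if the box sat in the middle of its slots. Axes as the plate's. The ledges carry the cover at y = 29 to 35.5 mm and mirrored, between cheeks 6 mm higher; between the ledges the box is empty to 14 mm below them
- box_orange_catch (a joint): white sprung catch in the orange box's back panel, 0 = out, m. From the box's own centre: low wall's inner face x = -42.75 mm, its lip (56 wide, 5 thick) reaches in to x = -33.75, underside 6.5 above the ledges; back panel x = +42.75, top 34 above them; nose 32 wide, 12 high, centred 11.6 above them, sticks in 3.5, yields backward at 1 to 2 N and springs out over the cover
- cover_green: the green cover: a spare of the same shape with no box here, lying flat; to be left alone. Origin: centre of its underside
- spool: white solder reel, 48 mm wide, 34 mm high; a bystander. Origin: centre of its underside
- sander: brown sanding block, 56 x 100 x 28 mm; a bystander. Origin: centre of its underside
- tape: roll of black insulating tape, 63 mm wide, 19 mm high; a bystander. Origin: centre of its underside
- driver: red screwdriver, 175 mm long, 24 mm thick, lying; a bystander. Origin: centre of its underside

How it is judged:
At the end, for the whole second after the job is handed in: blue and orange covers at rest in the box of their own colour, shut: origin within 12 mm along and 5 mm across of the plate's mid point, both ends no more than 3 mm above (4 below) ledge height, tilt under 0.06 rad, turned under 0.1 rad, catches out (under 1.5 mm) (x of cover_blue in the frame of plate_blue_mid between -0.012 and 0.012 m and y of cover_blue in the frame of plate_blue_mid between -0.005 and 0.005 m and z of cover_blue_back in the frame of plate_blue_mid between -0.004 and 0.003 m and z of cover_blue_tongue in the frame of plate_blue_mid between -0.004 and 0.003 m and angle between each of cover_blue, cover_orange's own z axis and vertical below 0.06 rad and angle between the x axis of cover_blue and the x axis of plate_blue_mid, either way round below 0.1 rad and linear speed of each of cover_blue, cover_orange below 0.02 m/s and value of joint each of box_blue_catch, box_orange_catch below 0.0015 m and x of cover_orange in the frame of plate_orange_mid between -0.012 and 0.012 m and y of cover_orange in the frame of plate_orange_mid between -0.005 and 0.005 m and z of cover_orange_back in the frame of plate_orange_mid between -0.004 and 0.003 m and z of cover_orange_tongue in the frame of plate_orange_mid between -0.004 and 0.003 m and angle between the x axis of cover_orange and the x axis of plate_orange_mid, either way round below 0.1 rad); the robot touches nothing.
It fails at once if the green spare cover or a bystander (solder reel, sanding block, tape, screwdriver) is moved more than 20 mm (distance of any of cover_green, spool, sander, tape, driver from where it was at the start of the episode above 0.02 m).
It also fails if it takes over 67 s, if anything falls off the work surface, if the arm or the gripper's body presses on something with over 40 N, if the wrist force passes 120 N, or if a joint passes its speed limit or range.

### The arm

A 6-joint arm with a two-finger parallel gripper is mounted at the origin on the work surface; the furniture and walls round the work are solid. World frame = base frame: x ahead of the robot, y to its left, z up, the work surface at z = 0. Lengths are in m, angles in rad, forces in N, time in s.
With the tool pointing down it reaches from about 0.325 to 0.85 m from the base axis. Payload 4.4 kg.
Tool frame: the origin (TCP) lies midway between the tips of the shut fingers; the grasp point (between the pads) lies 19 mm behind it; z points along the fingers, y is the line along which they close (so a half turn about z gives the same grasp; the last joint's range is limited). The gripper opens to 94 mm and grips with 3 to 60 N. Pads are 16 mm wide; open, the fingers measure 119 mm over their backs; the gripper's body (75 mm by 177 mm) begins 78 mm behind the grasp point.
Start: joints at [-1.413, 0.207, 1.542, -0, 1.393, -0.15], TCP at [0.174, -0.548, 0.205] pointing down, gripper open.
Joint ranges: [-2.73, 2.73], [-0.86, 2.22], [0.23, 2.46], [-1.11, 4.25], [0.08, 2.63], [-2.82, 2.82]. Speed limits (rad/s): [2.79, 2.79, 3.14, 3.14, 3.14, 3.14].

### API

Orientations are given as a rotation vector (axis times angle).
In Python, from station import ctrl, gripper_open, grab, imaging, job gives the robot as it stands. The module is installed in compiled form; this text tells all that it offers. Calls block until the motion is done:
- ctrl.move_ptp(position, orientation): joint-space move of the TCP to a pose.
- ctrl.move_l(position, rate=0.15, rot=None, contact_N=None): straight line of the TCP; rot=None keeps the orientation; rate is the mean speed in m/s. With contact_N (N) it stops when the force on the tool has changed by that much, and returns True; else False.
- ctrl.movej(angles): joint-space move.
- gripper_open() and grab(): open the fingers fully, or close them until they stop; the grip force is fixed at half the most.
- ctrl.hold(seconds).
- ctrl.solve_ik(position, orientation): joint angles nearest the present ones, or None.
- imaging.get_image(name): name is "side" or "top"; returns the picture (420x560x3 uint8, blue, green, red); there is no depth.
- imaging.camera_model(name): a dict with "K" (3x3 intrinsics, pixels), "world_from_camera" (4x4, takes a point from camera to world coordinates). Camera axes: x right, y down, z forward; pixel columns grow to the right and rows downward; lengths in m; the calibration is good to about 2 mm. A picture is of the moment at which its call begins. camera_model takes no time and is no camera call.
A pose or a line that the arm cannot do raises ctrl.Unreachable and nothing moves.
- job.sign_off(): hands the job in; it is judged then, once.
Readings, each from a call of its own:
- ctrl.read_time_s(): time.
- ctrl.read_q(): joint angles.
- ctrl.read_joint_vel(): joint speeds.
- ctrl.read_joint_efforts(): joint torques, N m.
- ctrl.read_eef_pos(): TCP position.
- ctrl.read_ee_rot(): TCP orientation.
- ctrl.read_ft_force(): force on the tool from outside, world axes, zero at the start.
- ctrl.read_wrist_torque(): the same for the moment, N m.
- ctrl.read_gripper_width(): finger opening in m.
- ctrl.read_gripper_force(): force on a finger pad.
Only numpy, scipy, OpenCV 4.12 (cv2) and the standard library are available. Lean on these libraries where they do the work, as an engineer would, in place of code of your own. Each camera call takes 0.05 s, during which the arm holds its last target. There are 200 camera calls.

## Working session

There is one attempt and no reset: what is moved stays moved. The work goes in short steps, each a Python script; the robot and the scene stay as the last script left them, time stands still between calls to the robot, and variables do not carry over. Pictures are saved under pics/ and viewed, at most 10 in all, crops included, and the job is handed in when it is done.

```bash
mkdir -p pics; python3 - <<'E'
from station import ctrl, imaging
import cv2, numpy as np
for n in ("top","side"):
    im=imaging.get_image(n); cv2.imwrite(f"pics/{n}0.png",im); m=imaging.camera_model(n)
    print(n,np.round(m["K"],1).tolist(),np.round(m["world_from_camera"],3).tolist())
print(ctrl.read_time_s(),ctrl.read_ee_rot(),ctrl.read_gripper_width())
E
```

```text
top [[517.3, 0.0, 272.5], [0.0, 517.3, 211.6], [0.0, 0.0, 1.0]] [[-0.022, -0.991, 0.135, 0.313], [-0.999, 0.025, 0.022, -0.023], [-0.025, -0.135, -0.991, 1.57], [0.0, 0.0, 0.0, 1.0]]
side [[500.9, 0.0, 276.9], [0.0, 500.9, 206.2], [0.0, 0.0, 1.0]] [[0.894, -0.17, 0.416, -0.111], [-0.449, -0.368, 0.814, -1.235], [0.015, -0.914, -0.405, 0.692], [0.0, 0.0, 0.0, 1.0]]
0.1 [-3.10249912e+00 -4.81291113e-01  2.97599203e-05] 0.09372188095240225
```

View pics/top0.png

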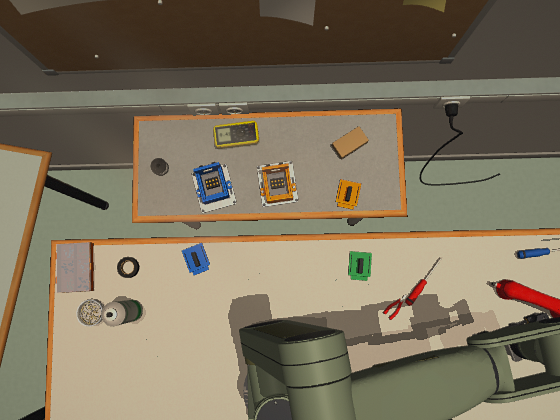

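View pics/side0.png

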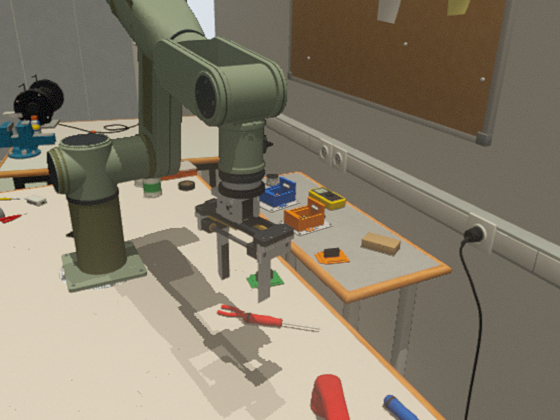

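The boxes are on the far bench: blue at about (212,184) and orange at (277,183). The orange cover is at (348,194) there. The blue cover at (195,258) and the green one at (360,265) lie on the near bench. In the side view the arm hides the blue cover, so I'll swing it aside and look closer.

```bash
python3 - <<'E'
from station import ctrl, imaging
import cv2, numpy as np
p=ctrl.read_eef_pos(); ctrl.move_l([p[0],p[1],0.30],rate=0.3)
q=list(ctrl.read_q()); q[0]=-2.25; ctrl.movej(q)
print(ctrl.read_time_s(),ctrl.read_eef_pos())
for n in ("top","side"):
    im=imaging.get_image(n); cv2.imwrite(f"pics/{n}1.png",im)
t=cv2.imread("pics/top1.png"); s=cv2.imread("pics/side1.png")
r=lambda im,x0,y0,w,h,k:cv2.resize(im[y0:y0+h,x0:x0+w],None,fx=k,fy=k,interpolation=cv2.INTER_CUBIC)
cv2.imwrite("pics/ctop.png",r(t,180,150,200,140,4)); cv2.imwrite("pics/cside.png",r(s,180,165,200,140,4))
E
```

```text
2.275 [-0.28891076 -0.49670434  0.3010765 ]
```

View pics/ctop.png

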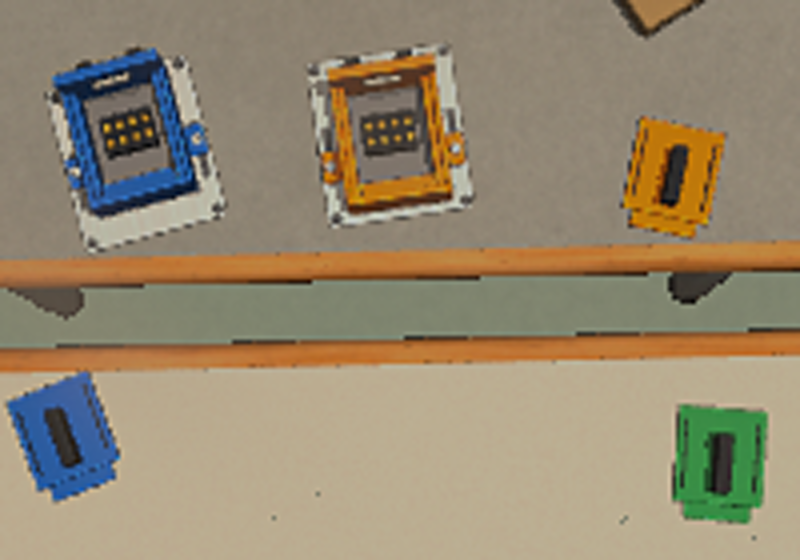

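View pics/cside.png

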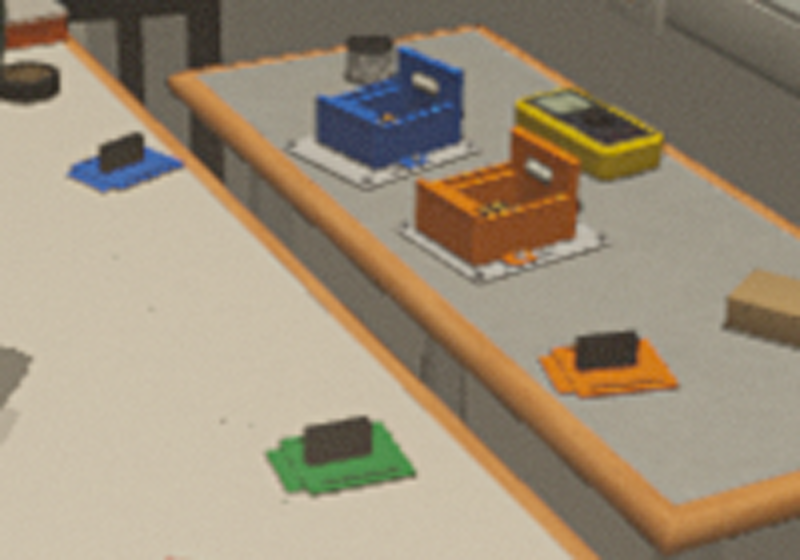

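The crops show both boxes with their white catches towards +x (top crop (112,78) and (382,80)), and every tongue pointing towards the robot. The far bench looks lower than the near one. Next I'll measure from masks and two-view rays.

```bash
cat > h.py <<'E'
import cv2, numpy as np
from station import ctrl, gripper_open, grab, imaging, job
def ray(n,px):
    m=imaging.camera_model(n); T=np.array(m["world_from_camera"]); K=np.array(m["K"])
    px=np.atleast_2d(px).astype(float)
    d=np.c_[px,np.ones(len(px))]@np.linalg.inv(K).T@T[:3,:3].T
    return T[:3,3],d/np.linalg.norm(d,axis=1,keepdims=True)
def plane(n,px,z):
    o,d=ray(n,px); return o+d*((z-o[2])/d[:,2])[:,None]
def tri(pt,ps):
    o1,d1=ray("top",pt); o2,d2=ray("side",ps); d1,d2=d1[0],d2[0]
    s=np.linalg.lstsq(np.c_[d1,-d2],o2-o1,rcond=None)[0]
    a,b=o1+s[0]*d1,o2+s[1]*d2
    return (a+b)/2,np.linalg.norm(a-b)
def rect(n,mask,z):
    """min-area rectangle of the largest blob of the mask, cast on the plane z"""
    up=cv2.resize(mask,None,fx=4,fy=4,interpolation=cv2.INTER_CUBIC)
    c=max(cv2.findContours((up>127).astype(np.uint8),cv2.RETR_EXTERNAL,cv2.CHAIN_APPROX_NONE)[0],key=cv2.contourArea)[:,0]
    w=plane(n,(c+.5)/4-.5,z)[:,:2]
    (cx,cy),(a,b),ang=cv2.minAreaRect((w*1000).astype(np.float32))
    if a<b: a,b,ang=b,a,ang+90
    ang=(np.radians(ang)+np.pi/2)%np.pi-np.pi/2
    return np.array([cx,cy])/1000,(a,b),ang
def hsv(im,lo,hi,roi):
    m=cv2.inRange(cv2.cvtColor(im,cv2.COLOR_BGR2HSV),np.array(lo),np.array(hi)); o=np.zeros_like(m)
    x0,y0,x1,y1=roi; o[y0:y1,x0:x1]=m[y0:y1,x0:x1]; return o
E
python3 - <<'E'
from h import *
t=cv2.imread("pics/top1.png"); s=cv2.imread("pics/side1.png")
T=lambda x,y:((x+.5)/4+180-.5,(y+.5)/4+150-.5); S=lambda x,y:((x+.5)/4+180-.5,(y+.5)/4+165-.5)
P={"b plate -x-y":((224,212),(365,186)),"b plate -x+y":((90,250),(289,148)),"b plate +x-y":((182,58),(482,152)),
"o plate -x-y":((472,206),(483,281)),"o plate -x+y":((333,227),(402,231)),"o plate +x-y":((447,46),(608,238)),
"o cover back-y":((725,132),(678,384)),"b cover back-y":((90,373),(183,162)),
"b catch":((112,78),(425,82)),"o catch":((382,80),(540,170)),
"b panel top -y":((155,50),(463,68)),"b panel top +y":((58,77),(400,47)),"o panel top -y":((436,57),(578,157)),"o panel top +y":((331,72),(513,128)),
"b low wall top out -y":((195,185),(376,124)),"b low wall +y":((100,213),(318,95)),"o low -y":((451,203),(474,218)),"o low +y":((347,210),(418,180))}
for k,(a,b) in P.items():
    p,e=tri(T(*a),S(*b)); print(k,np.round(p*1000,1),"gap %.1f"%(e*1e3))
B=((95,90,40),(125,255,255)); O=((8,150,60),(22,255,255))
for nm,c,roi,r in (("blue",B,(178,235,215,280),0),("orange",O,(330,175,366,212),1)):
    m=hsv(t,*c,roi); m=cv2.morphologyEx(m,cv2.MORPH_CLOSE,np.ones((3,3)))
    for z in (0.005,-0.045,-0.095): print(nm,"cover z",z,[np.round(v,4) for v in rect("top",m,z)])
W=((0,0,165),(179,45,255))
for nm,roi in (("b",(185,158,240,215)),("o",(250,155,302,210))):
    m=hsv(t,*W,roi)
    n,l,st,c=cv2.connectedComponentsWithStats(m); print(nm,"white blobs",[(st[i,4],st[i,:4].tolist()) for i in range(1,n) if st[i,4]>8])
E
```

```text
b plate -x-y [558.7 123.7   1.8] gap 3.0
b plate -x+y [5.338e+02 2.267e+02 1.000e-01] gap 6.5
b plate +x-y [684.1 154.2  -2.7] gap 8.4
o plate -x-y [561.  -68.    1.6] gap 8.5
o plate -x+y [547.6  39.2  -0.7] gap 7.8
o plate +x-y [684.4 -51.5   5.1] gap 4.9
o cover back-y [ 609.9 -261.9    2.6] gap 1.0
b cover back-y [437.3 226.9   4.8] gap 3.5
b catch [655.1 202.3  50.6] gap 2.7
o catch [649.5  -1.4  49.7] gap 5.5
b panel top -y [671.2 166.3  73.6] gap 4.9
b panel top +y [651.  240.   71.2] gap 0.2
o panel top -y [659.3 -41.6  75.3] gap 3.7
o panel top +y [649.2  37.1  71.5] gap 0.1
b low wall top out -y [574.2 140.   48.5] gap 6.9
b low wall +y [554.1 210.8  52. ] gap 6.5
o low -y [558.3 -52.   47.5] gap 12.3
o low +y [553.4  26.3  47.8] gap 9.0
blue cover z 0.005 [array([0.3871, 0.2464]), array([85.4361, 67.556 ]), np.float64(0.3573)]
blue cover z -0.045 [array([0.3895, 0.255 ]), array([88.1657, 69.7145]), np.float64(0.3573)]
blue cover z -0.095 [array([0.3918, 0.2636]), array([90.8954, 71.8729]), np.float64(0.3573)]
orange cover z 0.005 [array([ 0.5717, -0.2273]), array([101.4893,  89.8318]), np.float64(-0.0252)]
orange cover z -0.045 [array([ 0.5799, -0.2339]), array([104.7318,  92.7019]), np.float64(-0.0252)]
orange cover z -0.095 [array([ 0.5882, -0.2404]), array([107.9743,  95.572 ]), np.float64(-0.0252)]
b white blobs [(np.int32(66), [221, 165, 10, 16]), (np.int32(36), [193, 176, 5, 14]), (np.int32(263), [199, 188, 37, 24])]
o white blobs [(np.int32(12), [270, 163, 9, 2]), (np.int32(17), [257, 165, 9, 6]), (np.int32(59), [289, 164, 7, 19]), (np.int32(26), [258, 172, 4, 12]), (np.int32(106), [261, 191, 37, 15])]
```

Both benches are at z≈0, and the plate and panel heights match the text. I'll refine the orange cover, the plates and the boxes from the top view, and pick up the blue cover in the same script.

```bash
cat >> h.py <<'E'
from scipy.spatial.transform import Rotation as Ro
def fr(yaw,th=0.):
    """cover axes: yaw about world z, then tongue-down slant th"""
    return Ro.from_euler("z",yaw).as_matrix()@Ro.from_euler("y",-th).as_matrix()
G=0.0085  # TCP above the cover's underside in the grasp
def tcp(p,loc,yaw,th):
    """TCP pose that brings point loc of the held cover to world p"""
    R=fr(yaw,th); return np.array(p)+R@(np.array([0,0,G])-np.array(loc)), Ro.from_matrix(R@np.diag([1,-1,-1.])).as_rotvec()
E
python3 - <<'E'
from h import *
t=cv2.imread("pics/top1.png"); s=cv2.imread("pics/side1.png")
m=hsv(t,(8,150,60),(22,255,255),(334,175,364,210)); m=cv2.morphologyEx(m,cv2.MORPH_CLOSE,np.ones((3,3)))
print("orange cover",[np.round(v,4) for v in rect("top",m,.005)])
f=lambda x,y:((x+.5)/4+179.5,(y+.5)/4+149.5); g=lambda x,y:((x+.5)/4+179.5,(y+.5)/4+164.5)
for nm,roi,tp,sd,front,pan in (("b",(185,158,240,215),(112,78),(425,82),((100,213),(195,185)),((58,77),(155,50))),("o",(250,155,302,210),(382,80),(540,170),((347,210),(451,203)),((331,72),(436,57)))):
    m=hsv(t,(0,0,150),(179,50,255),roi)
    c=np.argwhere(m>0)[:,::-1]; w=plane("top",c,.005)[:,:2]*1000
    (cx,cy),(a,b),an=cv2.minAreaRect(w.astype(np.float32))
    if a<b: an+=90
    yaw=(np.radians(an)+np.pi/2)%np.pi-np.pi/2
    print(nm,"plate",round(cx,1),round(cy,1),round(a,1),round(b,1),round(yaw,4))
    X=fr(yaw)[:2,:2]; L=lambda p:np.round((p[:2]*1000-[cx,cy])@X,1)
    print(" catch top",L(plane("top",f(*tp),.0506)[0]),"side",L(plane("side",g(*sd),.0506)[0]))
    print(" low wall top (outer)",[L(plane("top",f(*q),.0505)[0]) for q in front]," panel top",[L(plane("top",f(*q),.073)[0]) for q in pan])
gripper_open()
P,r=tcp([.3871,.2464,0],[0,0,0],.3573,0)
print(ctrl.solve_ik(P+[0,0,.1],r))
ctrl.move_ptp(P+[0,0,.1],r); ctrl.move_l(P,rate=.12); 
grab(); print("w",ctrl.read_gripper_width(),ctrl.read_gripper_force(),ctrl.read_eef_pos(),P)
ctrl.move_l(P+[0,0,.13],rate=.2); ctrl.hold(.2); print(ctrl.read_gripper_width(),ctrl.read_ft_force(),ctrl.read_time_s(),ctrl.read_q())
cv2.imwrite("pics/top2.png",imaging.get_image("top")); im=imaging.get_image("side"); cv2.imwrite("pics/side2.png",im)
cv2.imwrite("pics/cs2.png",cv2.resize(im[120:300,130:380],None,fx=3,fy=3))
E
```

```text
orange cover [array([ 0.5744, -0.2192]), array([86.4713, 67.9596]), np.float64(-0.2375)]
b plate 613.8 193.8 147.7 110.5 0.2466
 catch top [41. -1.] side [43.5 -2.3]
 low wall top (outer) [array([-56. ,  33.2]), array([-54.7, -40.5])]  panel top [array([46.9, 35.5]), array([ 47.2, -39.1])]
o plate 614.9 -11.5 128.8 124.9 0.1213
 catch top [33.   7.4] side [37.3  3.8]
 low wall top (outer) [array([-60.7,  47.3]), array([-66.8, -29.9])]  panel top [array([39.6, 44.1]), array([ 39.3, -34.3])]
[ 3.77869633e-01  6.73417529e-02  1.91556553e+00 -8.88178420e-16
  1.15868538e+00  1.59136596e+00]
w 0.012197579327832801 29.999816715717316 [0.38709633 0.24638551 0.00849347] [0.3871 0.2464 0.0085]
0.011850677176220613 [-0.18636833 -0.7135258  -1.16500651] 9.3583 [ 3.77827858e-01  2.85980054e-02  1.89023846e+00 -1.28449940e-05
  1.22623901e+00  1.59136506e+00]
```

View pics/cs2.png

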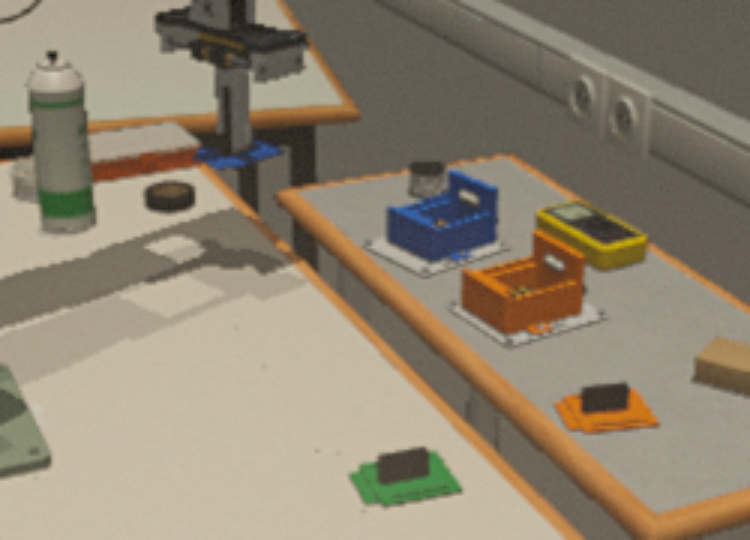

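The blue cover is held (width 12 mm, about 0.8 N of weight) and the scene is otherwise unchanged. The plate rectangles came out the wrong size because the white catch got into the mask, so I'll remeasure without it.

```bash
python3 - <<'E'
from h import *
t=cv2.imread("pics/top1.png")
f=lambda x,y:((x+.5)/4+179.5,(y+.5)/4+149.5); g=lambda x,y:((x+.5)/4+179.5,(y+.5)/4+164.5)
for nm,roi,ct,sd,front,pan,col in (("b",(190,160,240,215),(207.5,169),(425,82),((100,213),(195,185)),((58,77),(155,50)),((95,90,40),(125,255,255))),
  ("o",(254,158,302,210),(275,169.5),(540,170),((347,210),(451,203)),((331,72),(436,57)),((5,150,50),(22,255,255)))):
    for thr in (150,165):
        m=hsv(t,(0,0,thr),(179,50,255),roi); cv2.circle(m,tuple(np.int32(ct)),7,0,-1)
        n,l,st,_=cv2.connectedComponentsWithStats(m); 
        for i in range(1,n):
            if st[i,4]<10: m[l==i]=0
        up=cv2.resize(m,None,fx=4,fy=4,interpolation=cv2.INTER_CUBIC)
        c=np.argwhere(up>127)[:,::-1]; w=plane("top",(c+.5)/4-.5,.005)[:,:2]*1000
        (cx,cy),(a,b),an=cv2.minAreaRect(w.astype(np.float32))
        if a<b: an+=90
        yaw=(np.radians(an)+np.pi/2)%np.pi-np.pi/2
        print(nm,thr,"plate",round(cx,1),round(cy,1),round(a,1),round(b,1),round(yaw,4))
    X=fr(yaw)[:2,:2]; L=lambda p:np.round((p[:2]*1000-[cx,cy])@X,1)
    print(" catch top",L(plane("top",ct,.0506)[0]),"side",L(plane("side",g(*sd),.0506)[0]))
    print(" low wall",[L(plane("top",f(*q),.0505)[0]) for q in front]," panel top",[L(plane("top",f(*q),.073)[0]) for q in pan])
    # box colour extent across y per strip in the front half (low wall tops, z .0505)
    m=hsv(t,*col,roi); up=cv2.resize(m,None,fx=4,fy=4,interpolation=cv2.INTER_CUBIC); c=np.argwhere(up>127)[:,::-1]
    q=(plane("top",(c+.5)/4-.5,.048)[:,:2]*1000-[cx,cy])@X
    for x0 in (-45,-40,-35,15,25): k=q[abs(q[:,0]-x0)<2][:,1]; print("  x",x0,"y",np.round([k.min(),k.max(),(k.min()+k.max())/2],1),end="")
    k=q[abs(q[:,1])<15]; print("\n  xmin/max",np.round([k[:,0].min(),k[:,0].max()],1))
E
```

```text
b 150 plate 604.2 191.4 130.2 113.2 0.2485
b 165 plate 604.3 191.0 130.0 112.4 0.2513
 catch top [51.4 -0.6] side [53.5 -2.1]
 low wall [array([-45.9,  33.8]), array([-44.9, -39.9])]  panel top [array([57. , 35.6]), array([ 57., -39.])]
  x -45 y [-40.   37.5  -1.2]  x -40 y [-41.4  40.9  -0.2]  x -35 y [-42.1  41.   -0.6]  x 15 y [-40.6  40.6  -0. ]  x 25 y [-42.6  40.6  -1. ]
  xmin/max [-48.4  67.3]
o 150 plate 613.8 -4.4 131.7 113.0 0.1214
o 165 plate 614.0 -4.6 130.5 112.5 0.1214
 catch top [33.5  0.8] side [37.3 -3.2]
 low wall [array([-60.7,  40.3]), array([-66.8, -36.9])]  panel top [array([39.7, 37.2]), array([ 39.4, -41.2])]
  x -45 y [-39.9  40.5   0.3]  x -40 y [-38.1  51.5   6.7]  x -35 y [-50.9  54.4   1.7]  x 15 y [-39.9  40.8   0.4]  x 25 y [-38.8  39.8   0.5]
  xmin/max [-63.6  49.4]
```

```bash
cat >> h.py <<'E'
BOX={"b":(np.array([.6042,.1911]),.250,.008,-.0003),"o":(np.array([.6139,-.0045]),.1214,-.0083,.0002)}
COR=[-.030,0,0]; TH=.56; LEDGE=.039
def W(k,x,z,dy=0.):
    c,yaw,xo,yo=BOX[k]; return np.r_[c+fr(yaw)[:2,:2]@[x,yo+dy],LEDGE+z]
def pose(k,x,z,th): return tcp(W(k,x,z),COR,BOX[k][1],th)   # body's front lower corner at plate x, height z over ledges
def corner(k,th):
    """plate x and ledge-relative z of the corner from the present TCP"""
    yaw=BOX[k][1]; p=ctrl.read_eef_pos()-fr(yaw,th)@(np.array([0,0,G])-np.array(COR))
    d=fr(yaw)[:2,:2].T@(p[:2]-BOX[k][0]); return np.round(np.r_[d,p[2]-LEDGE]*1000,2)
def enter(k):
    x=BOX[k][2]-.0305+.012*np.cos(TH)
    ctrl.move_ptp(*pose(k,x,.07,TH)); ctrl.move_l(pose(k,x,.012,TH)[0],rate=.1); ctrl.hold(.2)
    f0=ctrl.read_ft_force(); c=ctrl.move_l(pose(k,x,-.004,TH)[0],rate=.015,contact_N=2.5)
    print("ledge",c,corner(k,TH),ctrl.read_ft_force()-f0); return c
E
python3 - <<'E'
from h import *
enter("b"); print(ctrl.read_time_s(),ctrl.read_gripper_width())
im=imaging.get_image("side"); cv2.imwrite("pics/side3.png",im); t=imaging.get_image("top")
cv2.imwrite("pics/c3.png",np.hstack([cv2.resize(im[150:250,220:320],(400,400),interpolation=2),cv2.resize(t[140:240,165:265],(400,400),interpolation=2)]))
E
```

```text
ledge True [-12.4   -0.31  -1.38] [-1.25556748 -0.78876269  5.40233862]
12.1083 0.011475270394778423
```

View pics/c3.png

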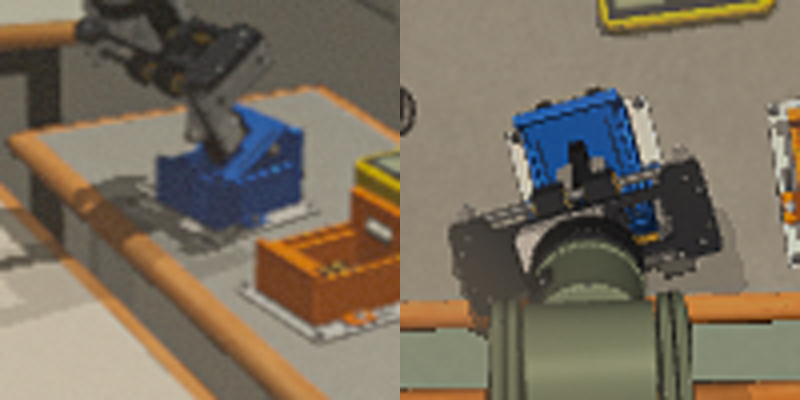

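The ledge is felt, and the slanted cover lies inside the blue box between the cheeks. Now I'll slide it under the lip until it meets the wall.

```bash
cat >> h.py <<'E'
def slide(k):
    x,_,z=corner(k,TH)/1000; zl=z
    ctrl.move_l(pose(k,x,zl+.0008,TH)[0],rate=.02); ctrl.hold(.2); f0=ctrl.read_ft_force()
    c=ctrl.move_l(pose(k,x-.020,zl+.0008,TH)[0],rate=.015,contact_N=2.5)
    q=corner(k,TH); print("wall",c,q,"slid",round(x*1000-q[0],2),ctrl.read_ft_force()-f0)
    xc=q[0]/1000-.012*np.cos(TH)+.04275; print("box centre",round(xc*1000,2)); return xc,zl
E
python3 - <<'E'
from h import *
print(slide("b"),ctrl.read_time_s())
E
```

```text
wall True [-22.91  -0.35  -0.56] slid 10.43 [ 2.889412    1.52555576 -0.95092667]
box centre 9.67
(np.float64(0.009672938667839012), np.float64(-0.0013700000000000001)) 13.4583
```

```bash
cat >> h.py <<'E'
def swing(k,xc,zl,ths=(.48,.40,.32,.26,.20,.15,.10,.06,.03,.0)):
    f0=ctrl.read_ft_force()
    ctrl.move_l(pose(k,xc-.030,zl+.0008,TH)[0],rate=.02)
    for th in ths:
        p,r=pose(k,xc-.030,zl+.0004,th); ctrl.move_l(p,rate=.03,rot=r)
        print(th,np.round(ctrl.read_ft_force()-f0,1),np.round(ctrl.read_wrist_torque(),2))
E
python3 - <<'E'
from h import *
swing("b",.00967,-.00137); print(ctrl.read_time_s(),ctrl.read_gripper_width())
im=imaging.get_image("side"); cv2.imwrite("pics/side4.png",im); t=imaging.get_image("top")
cv2.imwrite("pics/c4.png",np.hstack([cv2.resize(im[150:250,220:320],(400,400),interpolation=2),cv2.resize(t[140:240,165:265],(400,400),interpolation=2)]))
E
```

```text
0.48 [-3.7 -1.6 -0.3] [-0.11  0.29 -0.02]
0.4 [-0.7 -1.1  6. ] [ 0.03 -0.65 -0.03]
0.32 [-0.5 -1.4  7.2] [ 0.01 -0.63 -0.03]
0.26 [-0.6 -2.1  6. ] [ 0.08 -0.77 -0.02]
0.2 [-2.1 -2.6  9.2] [-0.01 -0.46 -0.04]
0.15 [-3.3 -1.7 10. ] [-0.16 -0.03 -0.03]
0.1 [-2.6 -1.9 10.1] [-0.14  0.12 -0.06]
0.06 [-2.3 -1.1  9.9] [-0.11  0.14 -0.02]
0.03 [-3.9 -2.2 11. ] [-0.12  0.28  0.03]
0.0 [-6.5 -2.9 15.1] [-0.17  0.36  0.05]
16.3167 0.011796525113878855
```

View pics/c4.png

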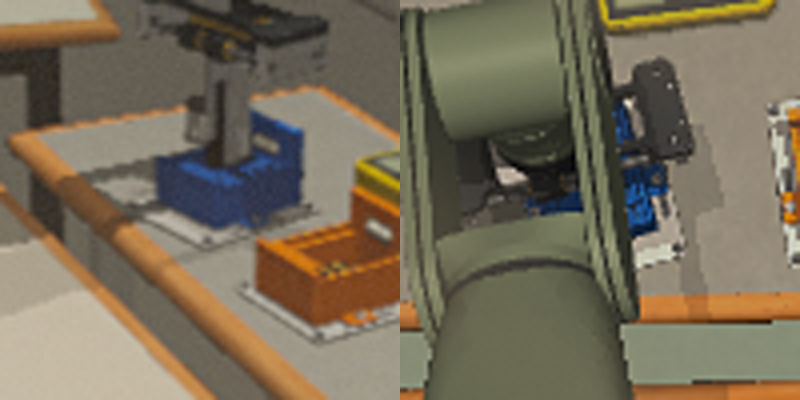

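The cover appears to lie low in the box with about 15 N on it. I'll release, back off and press on the rear end of the rib with the fingers shut.

```bash
cat >> h.py <<'E'
RIB=.029
def press(k,xc,zl,x=.017):
    """shut fingers on the rib's rear end, push till 14 N"""
    yaw=BOX[k][1]; r=tcp([0,0,0],[0,0,0],yaw,0)[1]
    gripper_open(); p=ctrl.read_eef_pos(); ctrl.move_l([p[0],p[1],LEDGE+.075],rate=.15)
    grab(); q=W(k,xc+x,0); q[2]=LEDGE+.045; ctrl.move_l(q,rate=.1,rot=r); ctrl.hold(.2)
    q[2]=LEDGE+.020; c=ctrl.move_l(q,rate=.02,contact_N=14)
    z=ctrl.read_eef_pos()[2]; print("press",c,"rib top over ledge, mm",round((z-LEDGE)*1000,2),ctrl.read_ft_force())
    q[2]=LEDGE+.12; ctrl.move_l(q,rate=.2)
E
python3 - <<'E'
from h import *
press("b",.00967,-.00137); print(ctrl.read_time_s())
gripper_open()
P,r=tcp([.5744,-.2192,0],[0,0,0],-.2375,0)
ctrl.move_ptp(P+[0,0,.14],r); print(ctrl.read_time_s(),ctrl.read_q())
im=imaging.get_image("side"); cv2.imwrite("pics/side5.png",im); t=imaging.get_image("top"); cv2.imwrite("pics/top5.png",t)
cv2.imwrite("pics/c5.png",np.hstack([cv2.resize(im[170:230,230:290],(400,400),interpolation=2),cv2.resize(t[150:220,180:250],(400,400),interpolation=2)]))
E
```

```text
press True rib top over ledge, mm 29.32 [-0.39119966 -0.03908723  4.19088697]
21.875
24.875 [-5.03608367e-01  3.38591956e-01  1.49676029e+00  5.02885084e-04
  1.30614384e+00  1.30310471e+00]
```

View pics/c5.png

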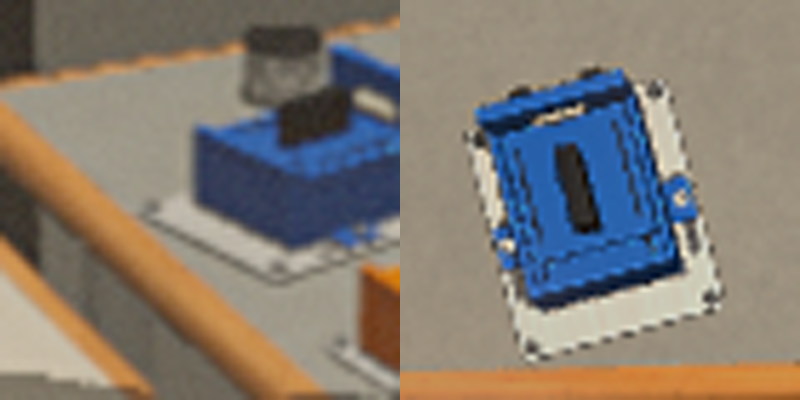

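Blue is shut: the rib top is 29.3 mm over the ledges, against 29 when home. The cover lies flat under the lip and the white catch shows at its normal place. Orange next.

```bash
python3 - <<'E'
from h import *
P,r=tcp([.5744,-.2192,0],[0,0,0],-.2375,0)
ctrl.move_l(P,rate=.12); grab(); w=ctrl.read_gripper_width(); print("w",w,ctrl.read_gripper_force())
if .010<w<.014:
    ctrl.move_l(P+[0,0,.15],rate=.2)
    print(ctrl.solve_ik(*pose("o",BOX["o"][2]-.0203,.07,TH)))
    c=enter("o"); print(ctrl.read_time_s(),ctrl.read_gripper_width(),ctrl.read_q())
    im=imaging.get_image("side"); t=imaging.get_image("top")
    cv2.imwrite("pics/c6.png",np.hstack([cv2.resize(im[160:260,245:345],(400,400),interpolation=2),cv2.resize(t[140:240,230:330],(400,400),interpolation=2)]))
E
```

```text
w 0.01137172524570605 29.999191761016846
[-0.26715518  0.04275431  2.0114352   0.36815693  0.59337586  0.92741554]
ledge True [-28.66   0.26  -1.64] [-2.42996332  0.30319074  4.60162863]
31.0583 0.011570898172421845 [-0.26717208  0.17830796  2.05162296  0.49980527  0.43363939  0.77720427]
```

View pics/c6.png

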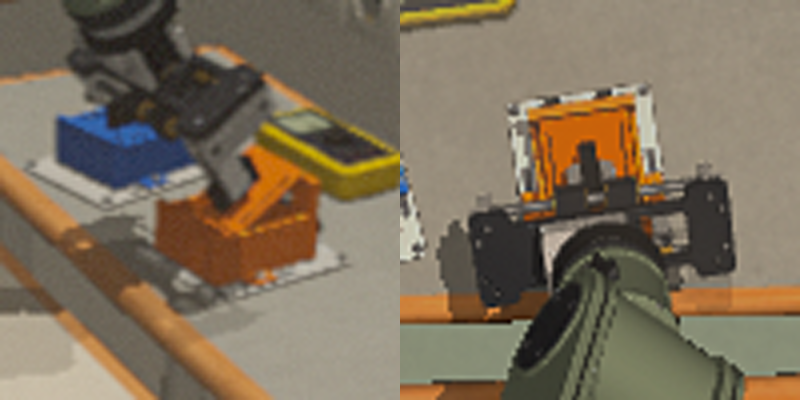

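It is the same good entry as for blue, with ledge contact at about the same height. I'll continue with slide, swing and press, each only if the check before it passes.

```bash
python3 - <<'E'
from h import *
x0=corner("o",TH)[0]; xc,zl=slide("o"); s=x0-corner("o",TH)[0]
if 8<s<15.5:
    swing("o",xc,zl); print(ctrl.read_time_s(),ctrl.read_gripper_width())
    press("o",xc,zl); p=ctrl.read_eef_pos()
    q=list(ctrl.read_q()); q[0]-=.75; ctrl.movej(q); print(ctrl.read_time_s())
im=imaging.get_image("side"); t=imaging.get_image("top"); cv2.imwrite("pics/top7.png",t)
cv2.imwrite("pics/c7.png",np.hstack([cv2.resize(im[170:240,230:330],(400,280),interpolation=2),cv2.resize(t[140:210,200:300],(400,280),interpolation=2)]))
E
```

```text
wall True [-39.55   0.15  -0.71] slid 10.82 [ 2.44218301  1.94377765 -1.22840069]
box centre -6.97
0.48 [-4.  -1.4  0.8] [-0.05  0.14  0.01]
0.4 [-0.7 -2.1  7.2] [-0.05 -0.99 -0.08]
0.32 [-0.6 -2.2  6.5] [ 0.   -0.57 -0.  ]
0.26 [-0.3 -2.5  6.9] [-0.06 -0.66 -0.  ]
0.2 [-1.7 -3.1  9.1] [-0.2  -0.4  -0.02]
0.15 [-2.  -2.8 11.8] [-0.21 -0.2  -0.04]
0.1 [-3.2 -1.2 11.6] [-0.22  0.14  0.  ]
0.06 [-2.7 -1.5 11. ] [-0.19  0.05  0.02]
0.03 [-3.  -2.1 11.9] [-0.15  0.25 -0.04]
0.0 [-5.1 -2.  16.3] [-0.13  0.39 -0.04]
35.3 0.011433077642093167
press True rib top over ledge, mm 29.28 [-1.41794401  0.47264506  4.13227148]
42.425
```

View pics/c7.png

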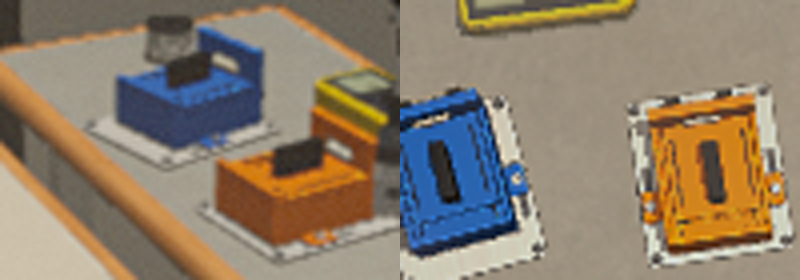

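```bash
python3 - <<'E'
from h import *
print(job.sign_off(),ctrl.read_time_s())
E
```

```text
the job is handed in; nothing more can be done
the job is handed in; nothing more can be done
```

I put both covers back on their own boxes and handed the job in at about 42 s of the 67 s; each rib top read 29.3 mm above the ledges after pressing (29 mm when home), the last pictures show both covers flat with the catches in their normal place, but the sign-off gave no verdict.

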